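# Put washed parts pots under the dust cover

### The job

The square steel parts pots have been washed and are draining mouth down on the rubber mat. Turn each one over and stand it mouth up inside the rim of the white parts tray, then swing the tray's clear dust cover shut and press it down until it is fully home, so no grinding grit gets in. Leave the whetstone, the tea glass and the knife where they are.

Things in the scene. Friction and masses are not known exactly. Their poses are not given: they have to be found in the camera images.
- pot1: square open steel pot, 48 x 48 mm outside, 60 mm tall, walls and bottom 3 mm, 80 to 150 g; all alike. Origin at the pot's centre; z points out of the closed bottom, away from the mouth (z up: mouth down); x, y square to the flat sides. A folded bead runs round the mouth. Three or four pots are there; each starts mouth down on the mat
- pot2: square open steel pot, 48 x 48 mm outside, 60 mm tall, walls and bottom 3 mm, 80 to 150 g; all alike. Origin at the pot's centre; z points out of the closed bottom, away from the mouth (z up: mouth down); x, y square to the flat sides. A folded bead runs round the mouth. Three or four pots are there; each starts mouth down on the mat
- pot3: square open steel pot, 48 x 48 mm outside, 60 mm tall, walls and bottom 3 mm, 80 to 150 g; all alike. Origin at the pot's centre; z points out of the closed bottom, away from the mouth (z up: mouth down); x, y square to the flat sides. A folded bead runs round the mouth. Three or four pots are there; each starts mouth down on the mat
- pot4: square open steel pot, 48 x 48 mm outside, 60 mm tall, walls and bottom 3 mm, 80 to 150 g; all alike. Origin at the pot's centre; z points out of the closed bottom, away from the mouth (z up: mouth down); x, y square to the flat sides. A folded bead runs round the mouth. Three or four pots are there; each starts mouth down on the mat
- mat: black ribbed rubber draining mat, fixed, 250 (x) x 300 (y) x 6 mm; origin at the centre of its underside on the bench, so its top is 6 mm above the origin
- tray_floor (a point): centre of the floor of the fixed white parts tray, 12 mm above the bench; x points away from the robot towards the hinge, y left, z up. Base board 180 (x) x 390 (y) mm; a wooden rim on it, 6 mm thick and 12 mm high, leaves a clear floor of 110 (x) x 340 (y) mm inside, without compartments: the pots may stand anywhere in it
- cover (a joint): hinge angle of the clear plastic dust cover, rad: 0 is shut, its lower edge down on the base board; 1.65 wide open, roof upright at the far side. Starts at 1.45 to 1.6. The hinge is stiff (0.7 N m of friction): the cover (350 g) stays at whatever angle it is left, so it must be pushed all the way
- cover_hinge (a point): middle of the cover's hinge line, which runs along the tray's y axis, 80 mm beyond the tray centre and 0.5 mm above its floor. Its frame turns with the cover (at joint 0 parallel to the tray's). The cover is a box without a floor: 165 mm from hinge to front wall, 376 mm wide, 80 mm high, walls 3 mm
- cover_handle (a point): middle of the steel bar handle on the cover's front wall: about 10 mm thick, 110 mm long, parallel to the hinge line, its axis 35 mm out from the wall. In the cover's frame 200 mm before (-x) the hinge and 66 mm above it when shut; with the cover open it stands on top and can be pinched from above
- cover_edge (a point): a place to press: on the outside of the cover's roof, 20 mm behind its front edge, midway along it. In the cover's frame 145 mm before (-x) the hinge and 80 mm above it when shut
- whetstone: two-layer sharpening stone lying on the bench beyond the mat, 60 x 190 x 28 mm, leave it; origin at the centre of its underside
- tea_glass: empty round tea glass, 56 mm across, 75 mm tall, standing on the bench, leave it; origin at the centre of its underside
- knife: kitchen knife lying on the bench to the left of the tray, 285 mm long, black handle, leave it; origin where the handle meets the blade, x along the blade
Mind the look-alikes: they are no part of the job. What is shaped like the pot3 but yellow is not meant. Leave any yellow look-alike of the pot4 alone.

How it is judged:
By the outcome, as a careful person would: the job done as asked, in the order asked, and still so for the second after the job is handed in, with the robot touching nothing.
Of pot1, pot2, pot3, pot4 only 3 to 4 are there at a start; the rules pass over those that are not, and their reading is None.
At some moment in a run one of pot1, pot2, pot3, pot4 may be knocked a few centimetres aside while the robot is not near it.
Once in a run the grip may slacken for a moment while it holds something.
It also fails if it takes over 210 s, if anything falls off the work surface, if the arm or the gripper's body presses on something with over 40 N, if the wrist force passes 120 N, or if a joint passes its speed limit or range.

### The arm

A 7-joint arm with a two-finger parallel gripper is mounted at the origin on the work surface. World frame = base frame: x ahead of the robot, y to its left, z up, the work surface at z = 0. Lengths are in m, angles in rad, forces in N, time in s.
With the tool pointing down it reaches from about 0.425 to 0.95 m from the base axis. Payload 4.7 kg.
Tool frame: the origin (TCP) lies between the finger pads; the fingertips stand 25 mm ahead of it and the grasp point (between the pads) lies 6 mm ahead of it; z points along the fingers, y is the line along which they close (so a half turn about z gives the same grasp; the last joint's range is limited). The gripper opens to 85 mm and grips with 20 to 120 N. Pads are 22 mm wide; open, the fingers measure 114 mm over their backs; the gripper's body (76 mm by 85 mm) begins 54 mm behind the grasp point. The pads swing forward as they close: fully open they stand 13 mm farther back than shut.
Start: joints at [1.186, 0.469, -0.049, 1.532, 0.024, 1.141, -0.082], TCP at [0.235, -0.633, 0.256] pointing down, gripper open.
Joint ranges: [-2.59, 2.59], [-0.33, 1.99], [-1.39, 1.29], [0.1, 2.45], [-1.04, 4.18], [0.21, 1.99], [-2.66, 2.66]. Speed limits (rad/s): [2.57, 2.57, 3.14, 3.14, 3.14, 3.14, 3.14].

### API

Orientations are given as a 3x3 rotation matrix whose columns are the frame's x, y, z axes.
In Python, from rig import * gives the robot as it stands. Calls block until the motion is done:
- movep(position, orientation): joint-space move of the TCP to a pose.
- move_l(position, attitude=None, feed=0.15, until_force=None): straight line of the TCP; attitude=None keeps the orientation; feed is the mean speed in m/s. With until_force (N) it stops when the force on the tool has changed by that much, and returns True; else False.
- move_joints(angles): joint-space move.
- command_gripper(opening, newtons=None): finger opening in m; newtons is the grip in N (None keeps the last); returns when the fingers have stopped.
- sleep(seconds).
- inverse_kinematics(position, orientation): joint angles nearest the present ones, or None.
- sense(): the state.
- camera(name): name is "side" or "top"; returns (picture, depth): 400x640x3 uint8, red, green, blue; 400x640 float32, m along the optical axis (not along the pixel's ray), 0 where there is no reading.
- camera_params(name): a dict with "K" (3x3 intrinsics, pixels), "position" and "rotation" of the camera in the world. Camera axes: x right, y down, z forward; pixel columns grow to the right and rows downward; lengths in m; the calibration is good to about 2 mm. A picture is of the moment at which its call begins. camera_params takes no time and is no camera call.
A pose or a line that the arm cannot do raises Unreachable and nothing moves.
- finish_job(): hands the job in; it is judged then, once.
The state is a dict: "time_s": time; "joint_pos": joint angles; "qd": joint speeds; "joint_efforts": joint torques, N m; "position": TCP position; "tcp_rot": TCP orientation; "wrist_force": force on the tool from outside, world axes, zero at the start; "ft_torque": the same for the moment, N m; "finger_gap": finger opening in m; "gripper_force": force on a finger pad.
Only numpy, scipy, OpenCV 4.12 (cv2) and the standard library are available. Lean on these libraries where they do the work, as an engineer would, in place of code of your own. Each camera call takes 0.05 s, during which the arm holds its last target. There are 200 camera calls.

## Working session

There is one attempt and no reset: what is moved stays moved. The work goes in short steps, each a Python script; the robot and the scene stay as the last script left them, time stands still between calls to the robot, and variables do not carry over. Pictures are saved under pics/ and viewed, at most 14 in all, crops included, and the job is handed in when it is done.

```bash
ls; mkdir -p pics
python3 - <<'E'
from rig import *
import cv2,numpy as np
for n in("top","side"):
    p,d=camera(n); cv2.imwrite(f"pics/{n}0.png",p[:,:,::-1]); c=camera_params(n); np.savez(f"{n}0.npz",p=p,d=d)
    print(n,np.round(c["K"],1).tolist(),np.round(c["position"],3),np.round(c["rotation"],3).tolist(),(d>0).mean())
print(sense())
E
```

```text
pics
top [[380.8, 0.0, 320.2], [0.0, 380.8, 203.5], [0.0, 0.0, 1.0]] [0.309 0.032 1.1  ] [[-0.018, -0.982, 0.186], [-1.0, 0.016, -0.013], [0.01, -0.186, -0.983]] 0.996046875
side [[366.6, 0.0, 324.2], [0.0, 366.6, 191.7], [0.0, 0.0, 1.0]] [0.063 0.714 0.648] [[-0.832, -0.301, 0.466], [-0.555, 0.459, -0.694], [-0.005, -0.836, -0.549]] 0.99605859375
{'time_s': 0.1, 'joint_pos': array([ 1.18608431,  0.4693744 , -0.04862119,  1.53356792,  0.02412277,
        1.14100193, -0.08233228]), 'qd': array([-4.24534459e-04, -1.80481256e-03,  5.44990391e-04, -4.75669881e-03,
        2.87570648e-05, -4.80111421e-05, -2.22929276e-03]), 'joint_efforts': array([ 9.18317601e-04, -5.11520720e+01, -4.69995628e-02, -2.38392162e+01,
        1.07301999e-02,  4.39731579e-03, -1.54232833e-05]), 'position': array([ 0.23499426, -0.63226324,  0.25536   ]), 'tcp_rot': array([[ 9.37353627e-01,  3.48378694e-01, -6.80148025e-04],
       [ 3.48379351e-01, -9.37352215e-01,  1.62870861e-03],
       [-7.01308784e-05, -1.76362545e-03, -9.99998442e-01]]), 'wrist_force': array([0.21614739, 0.34985411, 0.46869838]), 'ft_torque': array([-0.03037519,  0.00974707, -0.00308427]), 'gripper_force': 0.0, 'finger_gap': 0.08560804959543411}
```

View pics/top0.png

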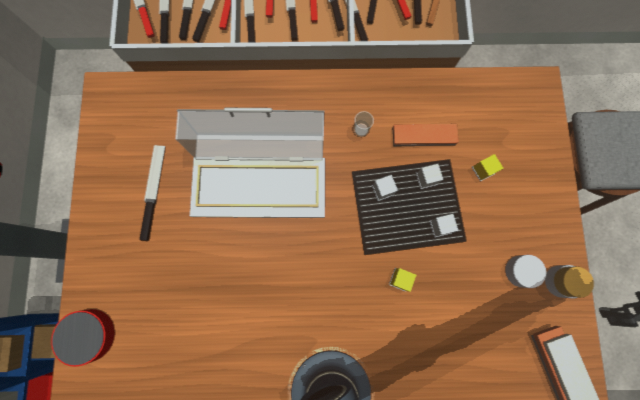

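View pics/side0.png

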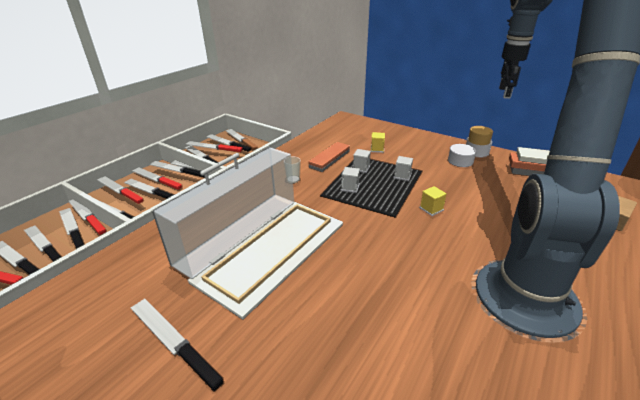

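The top view shows three grey pots on the mat at about (386,186), (431,175) and (446,224). The yellow decoys are at (489,167) and (404,280), the tray rim spans (197–320, 166–207), and the cover handle is at (248,110). The side view agrees. Next I'll localise everything and check which tool tilts the arm can reach.

```bash
cat > h.py <<'E'
import numpy as np, cv2
from rig import *
C={n:camera_params(n) for n in("top","side")}
def ray(n,u,v,z):
    c=C[n];K=np.array(c["K"]);uv=np.atleast_2d(np.c_[u,v]).astype(float)
    d=np.c_[(uv[:,0]-K[0,2])/K[0,0],(uv[:,1]-K[1,2])/K[1,1],np.ones(len(uv))]@np.array(c["rotation"]).T
    p=np.array(c["position"]);return p+d*((z-p[2])/d[:,2])[:,None]
def cloud(n,d):
    c=C[n];K=np.array(c["K"]);v,u=np.mgrid[:d.shape[0],:d.shape[1]]
    P=np.stack([(u-K[0,2])/K[0,0]*d,(v-K[1,2])/K[1,1]*d,d],-1)
    return P@np.array(c["rotation"]).T+np.array(c["position"])
def rect(xy):  # (centre, size, angle mod 90deg of the sides)
    (c,s,a)=cv2.minAreaRect((np.asarray(xy)*1000).astype(np.float32))
    a=(a+45)%90-45
    return np.array(c)/1000,np.array(s)/1000,np.radians(a)
def pots(img=None,zr=(0.056,0.080),yellow=False):
    "flat tops at pot height: list of (x,y,yaw,z,sat,size)"
    p,d=img or camera("top");P=cloud("top",d);hsv=cv2.cvtColor(p,cv2.COLOR_RGB2HSV)
    m=((P[...,2]>zr[0])&(P[...,2]<zr[1])&(d>0)).astype(np.uint8)
    n,l,st,_=cv2.connectedComponentsWithStats(m)
    out=[]
    for i in range(1,n):
        if not 80<st[i,4]<900: continue
        q=P[l==i];z=np.median(q[:,2]);v,u=np.where(l==i)
        c,s,a=rect(ray("top",u,v,z)[:,:2])
        out.append((*c.round(4),round(a,3),z.round(4),np.median(hsv[l==i][:,1]),s.round(3).tolist()))
    return out
def R(yaw,pitch,roll=0):
    "tool z along heading yaw, pitched down by pitch; roll 0: closing line y horizontal"
    t=np.array([np.cos(pitch)*np.cos(yaw),np.cos(pitch)*np.sin(yaw),-np.sin(pitch)])
    y=np.array([-np.sin(yaw),np.cos(yaw),0.]);x=np.cross(y,t)
    c,s=np.cos(roll),np.sin(roll)
    return np.c_[x*c+y*s,-x*s+y*c,t]
E
python3 - <<'E'
from h import *
z=np.load("top0.npz");p,d=z["p"],z["d"]
for o in pots((p,d)):print(o)
P=cloud("top",d);hsv=cv2.cvtColor(p,cv2.COLOR_RGB2HSV)
# mat
m=((hsv[...,2]<60)).astype(np.uint8);m[:,:340]=0;m[:,480:]=0;m[:150]=0;m[260:]=0
m=cv2.morphologyEx(m,cv2.MORPH_CLOSE,np.ones((7,7)));v,u=np.where(m);print("mat",rect(ray("top",u,v,.006)[:,:2]))
# tray board
m=((hsv[...,1]<40)&(hsv[...,2]>150)&(abs(P[...,2]-.012)<.008)).astype(np.uint8);n,l,st,_=cv2.connectedComponentsWithStats(m);print(st[1:][st[1:,4]>200])
# wood rim
m=((hsv[...,1]>60)&(P[...,2]>.012)&(P[...,2]<.04)).astype(np.uint8);m[:150]=0;m[220:]=0;m[:,:185]=0;m[:,330:]=0
v,u=np.where(m);print("rim",len(u),rect(ray("top",u,v,.024)[:,:2]))
# handle
m=(P[...,2]>.19)&(P[...,2]<.25);m[:90]=0;m[130:]=0;m[:,:170]=0;m[:,330:]=0
q=P[m];print("hi",len(q),q.min(0),q.max(0),np.median(q,0))
for pos,name in(([.55,-.1],"near"),([.65,-.2],"mat")):
  pass
np.set_printoptions(precision=3,suppress=True)
def tab(x,y,z):
  print("at",x,y,z)
  for pitch in(0,15,25,35,45,60,90):
    print(pitch,[ (int(np.degrees(yw))) for yw in np.arange(-np.pi,np.pi,np.pi/12) for r in(0,) if inverse_kinematics([x,y,z],R(yw,np.radians(pitch),r)) is not None])
tab(.6,-.2,.045);tab(.62,.2,.045);
E
```

```text
(np.float64(0.7425), np.float64(-0.112), np.float64(-0.035), np.float64(0.0704), np.float64(88.0), [0.052, 0.061])
(np.float64(0.6103), np.float64(-0.4714), np.float64(0.446), np.float64(0.0595), np.float64(188.0), [0.047, 0.051])
(np.float64(0.5847), np.float64(-0.2977), np.float64(0.234), np.float64(0.0656), np.float64(7.0), [0.049, 0.051])
(np.float64(0.5525), np.float64(-0.167), np.float64(0.344), np.float64(0.0659), np.float64(7.0), [0.049, 0.05])
(np.float64(0.4418), np.float64(-0.3276), np.float64(0.224), np.float64(0.0653), np.float64(7.0), [0.048, 0.052])
(np.float64(0.2812), np.float64(-0.6246), np.float64(0.001), np.float64(0.0681), np.float64(135.0), [0.076, 0.041])
(np.float64(0.2945), np.float64(-0.2047), np.float64(-0.408), np.float64(0.0596), np.float64(178.0), [0.049, 0.048])
(np.float64(0.0419), np.float64(-0.0056), np.float64(-0.11), np.float64(0.0697), np.float64(50.0), [0.131, 0.056])
mat (array([ 0.50498361, -0.23875209]), array([0.24395316, 0.29336475]), np.float64(0.11270458618036826))
[[ 190  140  135   77 4804]
 [ 145  146   20   54  567]
 [ 199  168  117   
[... 1116 characters left out ...]
 120, 135, 150]
15 [-119, -104, -89, -74, -59, -44, -29, -14, 0, 15, 30, 45, 60, 75, 90, 105, 120, 135, 150]
25 [-134, -119, -104, -89, -74, -59, -44, -29, -14, 0, 15, 30, 45, 60, 75, 90, 105, 120, 135, 150, 165]
35 [-180, -165, -149, -134, -119, -104, -89, -74, -59, -44, -29, -14, 0, 15, 30, 45, 60, 75, 90, 105, 120, 135, 150, 165]
45 [-180, -165, -149, -134, -119, -104, -89, -74, -59, -44, -29, -14, 0, 15, 30, 45, 60, 75, 90, 105, 120, 135, 150, 165]
60 [-180, -165, -149, -134, -119, -104, -89, -74, -59, -44, -29, -14, 0, 15, 30, 45, 60, 75, 90, 105, 120, 135, 150, 165]
90 [-180, -165, -149, -134, -119, -104, -89, -74, -59, -44, -29, -14, 0, 15, 30, 45, 60, 75, 90, 105, 120, 135, 150, 165]
```

```bash
cat >> h.py <<'E'
def solve(c,yaw,pitch,z):
    "roll (0/pi) such that joint 7 can still turn half a turn"
    for r in(0,np.pi):
        q=inverse_kinematics(np.r_[c,z],R(yaw,pitch,r))
        if q is not None and min(abs(q[6]+np.pi),abs(q[6]-np.pi))<2.6: return r,q
    return None
def tcp(c,z,Rm,back=0): return np.r_[c,z]-(.006+back)*Rm[:,2]
E
python3 - <<'E'
from h import *
np.set_printoptions(precision=3,suppress=True)
z=np.load("top0.npz");p,d=z["p"],z["d"]
P=cloud("top",d);hsv=cv2.cvtColor(p,cv2.COLOR_RGB2HSV)
m=((hsv[...,1]<40)&(hsv[...,2]>150)&(abs(P[...,2]-.012)<.008)).astype(np.uint8);n,l,st,_=cv2.connectedComponentsWithStats(m)
i=[i for i in range(1,n) if 3500<st[i,4]<4500][0]
v,u=np.where(l==i);q=P[l==i];print("floor",rect(ray("top",u,v,.012)[:,:2]),np.median(q[:,2]))
j=[i for i in range(1,n) if 4600<st[i,4]<5000][0]
v,u=np.where((l==j));k=v>160;print("board",rect(ray("top",u[k],v[k],.012)[:,:2]), ray("top",u[k],v[k],.012).min(0),ray("top",u[k],v[k],.012).max(0))
for c,y in(((.4418,-.3276),.224),((.5847,-.2977),.234),((.5525,-.167),.344)):
  for yw in(y,y-np.pi/2,y+np.pi/2): print(c,round(yw,2),solve(c,yw,np.radians(16),.041))
for dy in(-.1,0,.1):print(solve((.56,.2+dy),0,np.radians(18),.038))
E
```

```text
floor (array([0.571, 0.2  ]), array([0.337, 0.105]), np.float64(-0.016240355801466707)) 0.01166906192452477
board (array([0.563, 0.199]), array([0.388, 0.165]), np.float64(-0.016574848834380658)) [0.477 0.004 0.012] [0.648 0.394 0.012]
(0.4418, -0.3276) 0.22 None
(0.4418, -0.3276) -1.35 (0, array([-0.118,  0.921,  0.205,  2.358,  1.872,  1.168, -1.746]))
(0.4418, -0.3276) 1.79 (0, array([ 0.662,  1.114,  0.255,  1.41 , -0.653,  1.934, -1.748]))
(0.5847, -0.2977) 0.23 (3.141592653589793, array([0.069, 1.239, 0.904, 2.176, 3.859, 1.921, 1.003]))
(0.5847, -0.2977) -1.34 (0, array([-0.378,  0.991,  0.468,  2.072,  1.622,  0.894, -1.465]))
(0.5847, -0.2977) 1.8 (0, array([ 0.667,  1.198, -0.006,  1.13 , -0.692,  1.934, -2.079]))
(0.5525, -0.167) 0.34 (3.141592653589793, array([ 1.449,  1.284, -1.019,  2.289,  3.832,  0.522,  2.394]))
(0.5525, -0.167) -1.23 (0, array([-0.288,  0.896,  0.014,  2.172,  1.614,  1.276, -1.495]))
(0.5525, -0.167) 1.91 (0, array([ 0.335,  1.117,  0.318,  1.431, -0.847,  1.918, -1.81 ]))
None
(0, array([-0.674,  0.893, -0.048,  2.418,  2.453,  1.41 , -1.652]))
(0, array([-1.016,  0.889,  0.141,  2.291,  2.251,  1.191, -1.67 ]))
```

```bash
cat >> h.py <<'E'
A_,B_=np.radians(16),np.radians(18)
TC,TY=np.array([.569,.200]),-.016
def tray(dx,dy): return TC+np.array([np.cos(TY)*dx-np.sin(TY)*dy,np.sin(TY)*dx+np.cos(TY)*dy])
def pick(c,yaw,hm=.041):
    r,_=solve(c,yaw,A_,hm);Rm=R(yaw,A_,r)
    pre=tcp(c,hm,Rm,.11)
    movep(pre+[0,0,.17],Rm);command_gripper(.085)
    move_l(pre,feed=.25);move_l(tcp(c,hm,Rm),feed=.1)
    f=sense()["wrist_force"];command_gripper(0,40);g=sense()
    move_l(tcp(c,.20,Rm),feed=.15)
    s=sense();print("gap",g["finger_gap"],s["finger_gap"],"dF",s["wrist_force"]-f,"q7",s["joint_pos"][6],"t",s["time_s"])
    return r
def flip():
    q=np.array(sense()["joint_pos"]);q[6]+=np.pi if q[6]<0 else -np.pi
    move_joints(q);print("gap",sense()["finger_gap"])
E
python3 - <<'E'
from h import *
np.set_printoptions(precision=3,suppress=True)
yt=TY-np.pi/2
for dy in(-.125,-.045,.035):
    for z in(.038,.2): print(tray(0,dy),[inverse_kinematics(np.r_[tray(0,dy),z],R(yt,B_,r)) for r in(0,np.pi)])
r=pick((.5525,-.167),.344-np.pi/2); print(r)
p,d=camera("side");cv2.imwrite("pics/a1.png",p[:,:,::-1])
E
```

```text
[0.567 0.075] [array([-0.374,  1.013, -0.332,  1.693,  1.047,  1.732, -1.324]), array([-0.187,  1.094, -0.619,  1.68 ,  1.185,  1.93 ,  1.735])]
[0.567 0.075] [array([-0.31 ,  0.779, -0.428,  1.708,  1.04 ,  1.887, -1.154]), array([-0.31 ,  0.779, -0.428,  1.708,  1.04 ,  1.887,  1.987])]
[0.568 0.155] [array([-0.379,  1.089, -0.492,  1.564,  1.056,  1.902, -1.357]), array([-0.418,  1.073, -0.429,  1.567,  1.024,  1.863,  1.805])]
[0.568 0.155] [array([-0.418,  0.833, -0.428,  1.587,  0.984,  1.968, -1.158]), array([-0.418,  0.833, -0.428,  1.587,  0.984,  1.968,  1.983])]
[0.57  0.235] [array([-0.519,  1.122, -0.429,  1.421,  0.975,  1.94 , -1.308]), array([-0.519,  1.122, -0.429,  1.421,  0.975,  1.94 ,  1.833])]
[0.57  0.235] [array([-0.63 ,  0.867, -0.239,  1.449,  0.871,  1.966, -1.085]), array([-0.63 ,  0.867, -0.239,  1.449,  0.871,  1.966,  2.057])]
gap 0.04781289669820715 0.04750328870350597 dF [-0.158  0.181 -1.899] q7 -1.1371935150453478 t 6.2917
0
```

View pics/a1.png

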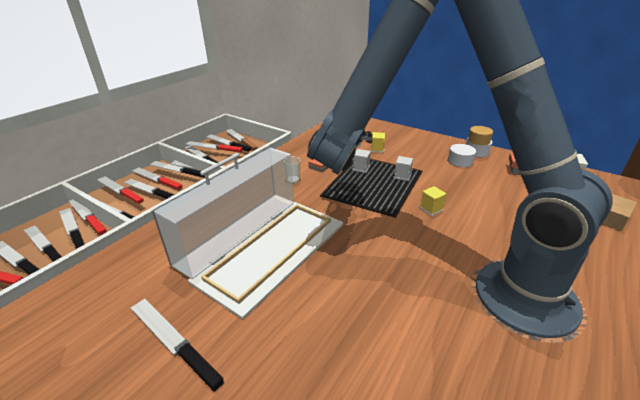

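Side view: the pot is held in the gripper at about (365,138), and the other two pots are still on the mat at (362,158) and (403,167). Next I'll flip it and place it.

```bash
cat >> h.py <<'E'
def place(dx,dy,r,h=.025):
    "h: grip height over pot bottom"
    c=tray(dx,dy);Rm=R(TY-np.pi/2,B_,r+np.pi)
    movep(tcp(c,.19,Rm),Rm);print("gap",sense()["finger_gap"],"q",np.round(sense()["joint_pos"],2))
    move_l(tcp(c,.065,Rm),feed=.2)
    print("touch",move_l(tcp(c,.038,Rm),feed=.03,until_force=3),sense()["position"]-tcp(c,0,Rm))
    command_gripper(0,20)
    print("press",move_l(tcp(c,.012+h+.0005,Rm),feed=.03,until_force=30),sense()["position"]-tcp(c,0,Rm),sense()["wrist_force"],sense()["finger_gap"])
    command_gripper(.07);sleep(.3)
    move_l(tcp(c,.012+h+.0015,Rm,.11),feed=.12)
    move_l(tcp(c,.2,Rm,.11),feed=.3)
    print("t",sense()["time_s"])
E
python3 - <<'E'
from h import *
np.set_printoptions(precision=3,suppress=True)
flip();place(0,-.125,0)
p,d=camera("side");cv2.imwrite("pics/a2.png",p[:,:,::-1]);print(pots())
E
```

```text
gap 0.04740108930193861
gap 0.047830418356199285 q [-0.32  0.79 -0.43  1.7   1.04  1.89  1.98]
touch True [-0.    -0.     0.046]
press True [-0.     0.     0.046] [-1.302  1.192  4.31 ] 0.04736426443335071
t 14.2667
[(np.float64(0.7425), np.float64(-0.1119), np.float64(-0.035), np.float64(0.0707), np.float64(87.0), [0.052, 0.061]), (np.float64(0.6101), np.float64(-0.4709), np.float64(0.446), np.float64(0.0595), np.float64(186.0), [0.047, 0.052]), (np.float64(0.5847), np.float64(-0.2976), np.float64(0.241), np.float64(0.0655), np.float64(5.0), [0.05, 0.051]), (np.float64(0.5654), np.float64(0.0915), np.float64(-0.009), np.float64(0.0706), np.float64(6.0), [0.047, 0.052]), (np.float64(0.4418), np.float64(-0.3274), np.float64(0.224), np.float64(0.0653), np.float64(5.0), [0.048, 0.052]), (np.float64(0.2812), np.float64(-0.6255), np.float64(0.001), np.float64(0.0678), np.float64(134.0), [0.076, 0.04]), (np.float64(0.2942), np.float64(-0.205), np.float64(-0.4), np.float64(0.0593), np.float64(175.0), [0.049, 0.048]), (np.float64(0.0462), np.float64(-0.0407), np.float64(-0.709), np.float64(0.0699), np.float64(45.0), [0.086, 0.017])]
```

View pics/a2.png

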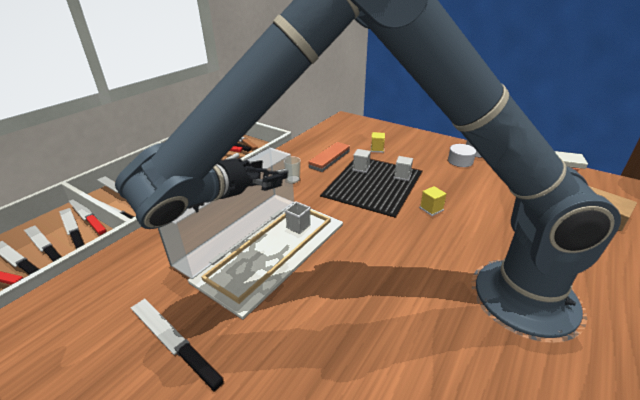

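Pot 1 is standing mouth up in the tray, at (297,217) in the picture, with its top at z 0.071. The other two pots haven't moved. Now the next one, re-detected first.

```bash
cat >> h.py <<'E'
def mat_pots(): return [o for o in pots() if o[4]<40 and .3<o[0]<.72 and -.45<o[1]<-.02 and .04<max(o[5])<.07]
E
python3 - <<'E'
from h import *
np.set_printoptions(precision=3,suppress=True)
L=mat_pots();print(L)
o=min(L,key=lambda o:o[0])
print(inverse_kinematics(np.r_[tray(0,.065),.046],R(TY-np.pi/2,B_,np.pi)))
r=pick(o[:2],o[2]-np.pi/2);flip();place(0,-.025,r)
p,d=camera("side");cv2.imwrite("pics/a3.png",p[:,:,::-1]);L=pots();print([o for o in L if o[4]<40])
E
```

```text
[(np.float64(0.5846), np.float64(-0.2973), np.float64(0.234), np.float64(0.0656), np.float64(5.0), [0.049, 0.052]), (np.float64(0.4419), np.float64(-0.3281), np.float64(0.224), np.float64(0.0653), np.float64(5.0), [0.048, 0.051])]
[-0.647  1.102 -0.265  1.37   0.871  1.89   1.914]
gap 0.04743718293046815 0.04806466549660247 dF [-0.454 -1.257 -2.904] q7 -1.3108258083384414 t 21.225
gap 0.04738242616048775
gap 0.04748674646862447 q [-0.68  0.82 -0.06  1.56  0.83  1.82  2.1 ]
touch True [-0.    -0.     0.046]
press True [-0.     0.     0.046] [-1.195  0.661  3.823] 0.047721244574945657
t 30.0833
[(np.float64(0.5986), np.float64(0.1917), np.float64(-0.016), np.float64(0.0707), np.float64(7.0), [0.052, 0.052]), (np.float64(0.5847), np.float64(-0.2974), np.float64(0.234), np.float64(0.0652), np.float64(5.0), [0.049, 0.052]), (np.float64(0.5668), np.float64(0.0915), np.float64(-0.009), np.float64(0.0708), np.float64(6.0), [0.047, 0.049])]
```

View pics/a3.png

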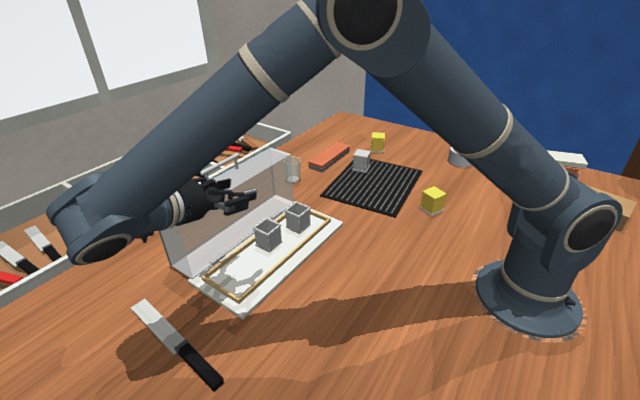

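Both placed pots look upright in the tray, at (297,217) and (268,235). The second one's x reading looks off, so I'll check it again while picking the third.

Run:
```python
from h import *
np.set_printoptions(precision=3,suppress=True)
L=mat_pots();print(L)
o=L[0]
r=pick(o[:2],o[2]-np.pi/2);flip()
L=pots();print([o for o in L if o[4]<40])
p,d=camera("top");cv2.imwrite("pics/a4.png",cv2.resize(p[90:260,150:500,::-1],None,fx=2,fy=2))
print(r)
```

```text
[(np.float64(0.5847), np.float64(-0.2976), np.float64(0.241), np.float64(0.0656), np.float64(5.0), [0.05, 0.051])]
gap 0.04755117009648629 0.04759347346427077 dF [-0.211 -1.328 -1.01 ] q7 -1.1235395694974473 t 36.925
gap 0.047221394316315966
[(np.float64(0.5986), np.float64(0.1918), np.float64(-0.016), np.float64(0.0704), np.float64(7.0), [0.052, 0.052])]
0
```

View pics/a4.png

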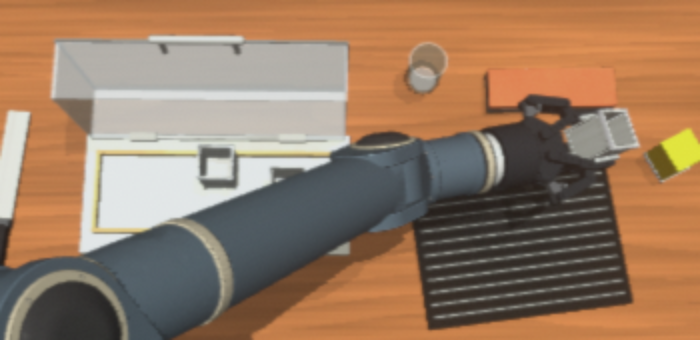

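Top view: pot 2 was knocked against the far rim, at (217,165) in the crop, but it is upright and inside. Pot 3 is held, flipped, at (605,135). Now I'll place it.

Run:
```python
from h import *
np.set_printoptions(precision=3,suppress=True)
place(-.005,.068,0)
movep([.60,-.05,.33],R(0,np.pi/2,0)); command_gripper(.03)
s=sense();print(s["time_s"],s["position"])
P,d=camera("top");L=pots((P,d));print([o for o in L if o[4]<40])
cv2.imwrite("pics/a5.png",cv2.resize(P[90:260,150:500,::-1],None,fx=2,fy=2))
Q=cloud("top",d);m=(Q[...,2]>.205)&(Q[...,2]<.25);m[:95]=0;m[125:]=0;m[:,:200]=0;m[:,300:]=0
q=Q[m];print("handle",len(q),np.median(q,0),q.min(0),q.max(0))
v,u=np.where(m);print(rect(ray("top",u,v,.22)[:,:2]))
```

```text
gap 0.04746823240900685 q [-1.19  1.    0.68  1.42  0.41  1.66  2.46]
touch True [-0.    -0.     0.047]
press False [0.    0.    0.046] [-6.256  6.952 27.75 ] 0.04758943959899237
t 46.175
48.2333 [ 0.6  -0.05  0.33]
[(np.float64(0.5985), np.float64(0.1917), np.float64(-0.016), np.float64(0.0709), np.float64(7.0), [0.052, 0.052]), (np.float64(0.5656), np.float64(0.2832), np.float64(-0.016), np.float64(0.0707), np.float64(7.0), [0.053, 0.051])]
handle 199 [0.715 0.194 0.216] [0.71  0.135 0.205] [0.722 0.255 0.221]
(array([0.712, 0.194]), array([0.118, 0.011]), np.float64(-0.013658820598798397))
```

View pics/a5.png

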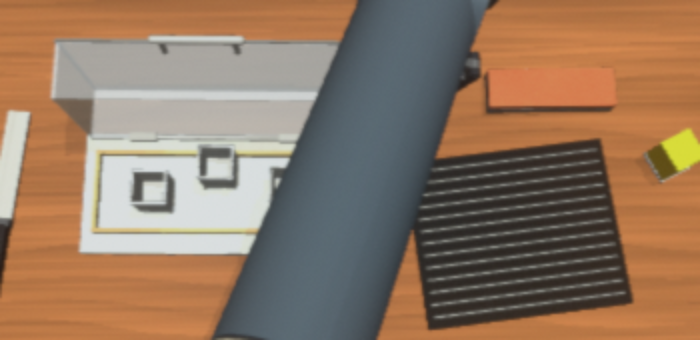

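All three pots are in the tray, and pot 3 reads (0.566, 0.283). The handle is at crop (196,40), which matches a cover angle of about 1.555. Now I'll swing the cover.

```bash
cat > cover.py <<'E'
from h import *
np.set_printoptions(precision=3,suppress=True)
Hc=np.r_[tray(.08,0),.0125]
RH=R(TY+np.pi/2,np.pi/2)
def cp(x,z,th):
    a=-x*0+x*np.cos(th)+z*np.sin(th);b=-x*np.sin(th)+z*np.cos(th)
    return np.r_[tray(.08+a,0),.0125+b]
def show(tag):
    s=sense();print(tag,"t %.1f"%s["time_s"],s["position"],"F",s["wrist_force"],"gap %.4f"%s["finger_gap"])
E
python3 - <<'E'
from cover import *
h=cp(-.2,.066,1.555);print(h)
movep(h+[0,0,.10],RH);print(sense()["joint_pos"])
print("hit",move_l(h+[0,0,.006],feed=.08,until_force=8));show("at")
command_gripper(0,25);show("grip")
off=sense()["position"]-h
for th in np.linspace(1.555,.05,13)[1:]:
    if move_l(cp(-.2,.066,th)+[0,0,.006],feed=.12,until_force=35):show("STOP %.2f"%th);break
show("end %.2f"%th)
P,d=camera("side");cv2.imwrite("pics/a6.png",P[:,:,::-1])
E
```

```text
[0.712 0.198 0.214]
[-0.075  0.579 -0.426  1.265  0.235  1.347  2.632]
hit False
at t 50.9 [0.712 0.198 0.22 ] F [-0.741  0.423  0.859] gap 0.0303
grip t 51.2 [0.714 0.198 0.221] F [5.966 0.655 3.331] gap 0.0098
end 0.05 t 55.6 [0.453 0.203 0.093] F [ 0.829  6.935 -4.763] gap 0.0098
```

View pics/a6.png

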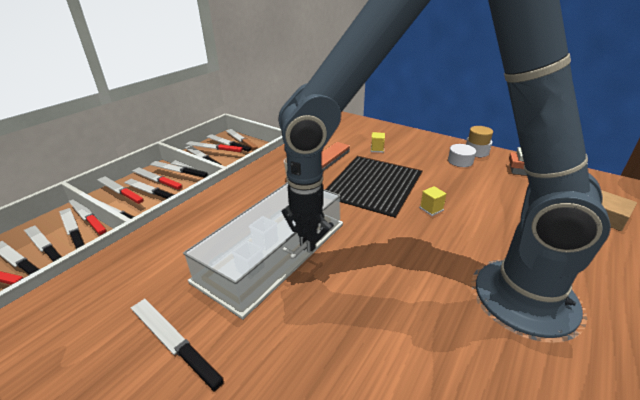

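The cover is nearly shut and the pots show through it at about (262,232). Next I'll release the handle and press down on the roof edge.

Run:
```python
from cover import *
command_gripper(.03);s=sense()["position"]
move_l(s+[0,0,.08],feed=.2)
command_gripper(0,40)
e=cp(-.145,.08,0);print(e)
move_l(e+[0,0,.075],feed=.2);sleep(.3)
f0=sense()["wrist_force"]
print("touch",move_l(e+[0,0,.0],feed=.03,until_force=25));show("press")
z=sense()["position"][2]-.025;print("surface z",z,"shut",e[2])
sleep(1);show("hold")
move_l(e+[0,0,.12],feed=.15)
movep([.45,-.15,.35],RH);show("away")
Q=camera("top");np.savez("t1.npz",p=Q[0],d=Q[1])
P=cloud("top",Q[1]);print("roof z near front/back edges:")
K=np.array(C["top"]["K"]);Rc=np.array(C["top"]["rotation"]);pc=np.array(C["top"]["position"])
for x in(-.01,-.145,-.2):
    for y in(-.15,0,.15):
        w=np.r_[tray(.08+x,y),.09 if x>-.19 else .078];c=Rc.T@(w-pc);u,v=(K@c/c[2])[:2].astype(int)
        print(x,y,u,v,P[v-1:v+2,u-1:u+2,2].max())
cv2.imwrite("pics/a7.png",cv2.resize(Q[0][90:260,150:500,::-1],None,fx=2,fy=2))
p,d=camera("side");cv2.imwrite("pics/a8.png",cv2.resize(p[160:340,160:420,::-1],None,fx=3,fy=3))
```

```text
[0.504 0.201 0.092]
touch True
press t 59.2 [0.503 0.201 0.118] F [-1.661 -0.231  7.264] gap -0.0002
surface z 0.09256783394457771 shut 0.0925
hold t 60.2 [0.503 0.201 0.118] F [-1.307 -1.289  6.346] gap -0.0003Traceback (most recent call last):
  File "<stdin>", line 12, in <module>
rig.Unreachable: the arm cannot take that pose within its joint ranges
```

Run:
```python
from cover import *
e=cp(-.145,.08,0);s=sense()["position"]
move_l(s+[0,0,.02],feed=.1)
for k in range(2):
    print(move_l(e+[0,0,.010],feed=.02,until_force=28));show("press")
move_l(e+[0,0,.12],feed=.15)
movep([.45,-.25,.35],R(-.5,np.pi/2));show("away")
Q=camera("top");P=cloud("top",Q[1])
K=np.array(C["top"]["K"]);Rc=np.array(C["top"]["rotation"]);pc=np.array(C["top"]["position"])
for x in(-.015,-.155,-.2):
    for y in(-.15,0,.15):
        w=np.r_[tray(.08+x,y),.0925 if x>-.19 else .083];c=Rc.T@(w-pc);u,v=(K@c/c[2])[:2].astype(int)
        print(x,y,u,v,P[v-1:v+2,u-1:u+2,2].max())
cv2.imwrite("pics/a7.png",cv2.resize(Q[0][90:260,150:500,::-1],None,fx=2,fy=2))
p,d=camera("side");cv2.imwrite("pics/a8.png",cv2.resize(p[160:340,160:420,::-1],None,fx=3,fy=3))
```

```text
True
press t 66.3 [0.504 0.201 0.118] F [-0.28  -0.351  5.897] gap 0.0002
True
press t 66.6 [0.504 0.201 0.118] F [-0.759  0.32   6.375] gap -0.0004
away t 69.2 [ 0.451 -0.249  0.349] F [-0.061 -0.042  0.813] gap -0.0002
-0.015 -0.15 308 156 0.09352166227916547
-0.015 0 253 156 0.09502501510795502
-0.015 0.15 199 156 0.09504610374247369
-0.155 -0.15 308 206 0.09408602758757256
-0.155 0 252 206 0.09289407830430374
-0.155 0.15 196 206 0.09613052506840014
-0.2 -0.15 308 223 0.0021290679783039224
-0.2 0 252 223 0.08611755704530655
-0.2 0.15 196 223 0.0029241079723465457
```

View pics/a7.png

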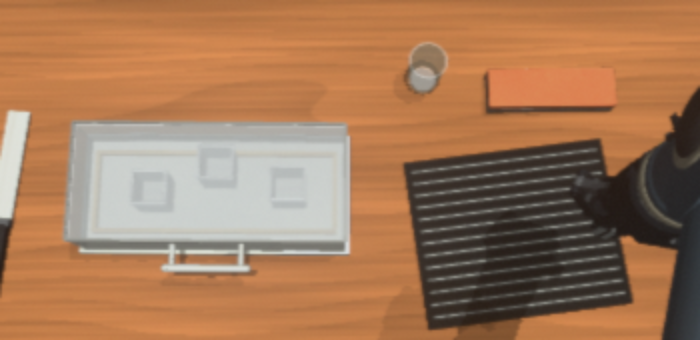

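View pics/a8.png

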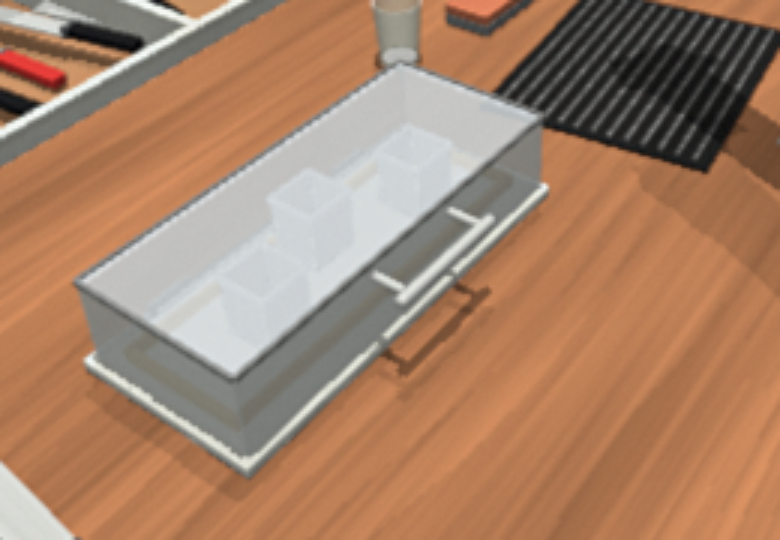

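The cover lies flat: the roof is at about 93–96 mm front and back, and repeated presses stop at the same height. All three pots are upright inside, and the glass and whetstone haven't moved. I'm handing it in.

```bash
python3 -c "
from rig import *
print(finish_job())"
```

```text
the job is handed in; nothing more can be done
None
```

The job is handed in at about 70 s: all three pots found (there was no fourth) stand mouth up inside the tray rim, one knocked against the far rim but still upright, and the cover is shut and pressed home.

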